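# Pack the backup-power batteries into the service tray

## Robot

A 6-joint arm with a two-finger parallel gripper is mounted at the origin on the work surface. World frame = base frame: x ahead of the robot, y to its left, z up, the work surface at z = 0. Lengths are in m, angles in rad, forces in N, time in s.
With the tool pointing down it reaches from about 0.25 to 0.725 m from the base axis. Payload 4 kg.
Tool frame: the origin (TCP) lies midway between the tips of the shut fingers; the grasp point (between the pads) lies 19 mm behind it (manip.hold_point_z is the distance from the TCP to the grasp point, in m); y points along the fingers, z is the direction in which the jaws open and shut, and the axes are right-handed (so a half turn about y gives the same grasp; the last joint's range is limited). The gripper opens to 85 mm and grips with 20 to 120 N. Pads are 22 mm wide; open, the fingers measure 114 mm over their backs; the gripper's body (76 mm by 85 mm) begins 54 mm behind the grasp point. The pads swing forward as they close: fully open they stand 13 mm farther back than shut.
Start: joints at [1.169, 0.241, 0.005, 1.335, 0, 1.571], TCP at [0.196, 0.46, 0.209] pointing down, gripper open.
Joint ranges: [-2.72, 2.72], [-1.05, 1.87], [-1.09, 1.28], [-1.99, 2.15], [-1.42, 1.44], [-3.14, 3.14]. Speed limits (rad/s): [2.79, 2.79, 3.14, 3.14, 3.14, 3.14].

## Interface

Orientations are given as a unit quaternion [w, x, y, z].
In Python, from cell import manip gives the robot as it stands.
- The arm moves only by the tool apply_moves, never from a script. Its argument "steps" is one flat list of numbers, 7 for each row, row after row: the opening, from -1 (shut) to 1 (fully open), then the shift along the tool's x, y, z in mm, then the turn, a rotation vector about the tool's x, y, z in rad. A call has 1 to 12 rows; each row is the pose to reach, as a shift and turn from the pose measured when the call began, along the tool's axes at that moment; what a row does not reach only later rows make up. A row lasts 1/12 s, in which the tool goes at most 41.7 mm and 7.16 degrees, less where a joint would pass 70% of its speed; a pose out of reach is approached as far as the arm can. A call with a gripper value outside its range is refused whole. The fingers move at their own pace and stop on an object; "grip_force" is the grip in N (left out, the last holds). Time passes only in rows, so rows that repeat a pose let the fingers close. It gives the time, the measured TCP pose, the force and the opening at its end, in the units of the state.
- manip.sense(): the state, without advancing time (a new reading comes with each control period).
- manip.capture(name): name is "side" or "top" or "wrist"; returns a dict with "frame" (480x640x3 uint8, blue, green, red), "K" (3x3 intrinsics, pixels), "distortion" ([k1, k2, p1, p2, k3] as OpenCV has them; the pictures are not rectified), "view" (4x4, takes a point from world to camera coordinates). Camera axes: x right, y up, looking along -z (the intrinsics and any distortion apply to the point x, -y, -z); pixel columns grow to the right and rows downward; lengths in m; the calibration is good to about 2 mm. A picture is of the moment at which its call begins. There is no depth.
- manip.finish_job(): hands the job in, once; it reports no verdict.
Trained networks look in the newest picture that a camera, given by its name, has taken for a name from the list of things; names that differ only in an ending like _2 or _b are one class to them, and where a whole thing is asked for, a point or a joint stands for the part that bears it (a point fixed in the world has none). Each returns a list of dicts, best first, with "p" (0 to 1); they miss things now and then, are a little off and sometimes report something else, mostly with a low value. They report only what shows in the picture. A call takes as long as a camera call. They do not tell look-alikes from the thing itself.
- manip.silhouettes(query, camera): "pixels" (480x640 bool, what is visible of it).
- manip.pinpoint(query, camera): "centre" ([x, y, z] in m, in the coordinates of the camera as it stood for that picture, good to about 4 mm: a listed point, or the origin of a listed thing).
The state is a dict: "t": time; "joints": joint angles; "joint_vel": joint speeds; "joint_efforts": joint torques, N m; "position": TCP position; "orientation": TCP orientation; "force": force on the tool from outside, world axes, zero at the start; "wrist_torque": the same for the moment, N m; "grip_width": opening from 0.0 (shut) to 1.0 (fully open).
Only numpy, scipy, OpenCV 4.12 (cv2) and the standard library are available. Lean on these libraries where they do the work, as an engineer would, in place of code of your own. Each camera call takes 0.05 s, during which the arm holds its last target. There are 200 camera calls.

## Task

Pack the three sealed batteries (the black blocks with two spade terminals on top) into the service tray, each standing upright, terminals up, on the floor of the bay made for its shape and size. Set them down gently, never dropping one from the air, and leave the two similar black blocks that are not batteries, the mains adapter and the finned power module, where they lie.

Things in the scene. Friction and masses are not known exactly. Their poses are not given: they have to be found in the camera images.
- battery_long: long, narrow black sealed battery, 134 x 34 x 60 mm (length along its x, width along y, height along z), 0.5 to 0.8 kg, standing upright on the bench. Plain flat top with a grey vent strip and two upright steel spade terminals 9 mm tall (nothing to collide with), one on a red and one on a grey pad, near the two ends. Origin: centre of the underside, z up.
- battery_brick: medium, brick-shaped black sealed battery, 97 x 43 x 52 mm (length along its x, width along y, height along z), 0.45 to 0.7 kg, standing upright on the bench. Plain flat top with a grey vent strip and two upright steel spade terminals 9 mm tall (nothing to collide with), one on a red and one on a grey pad, near the two ends. Origin: centre of the underside, z up.
- battery_short: short, nearly square black sealed battery, 51 x 42 x 50 mm (length along its x, width along y, height along z), 0.25 to 0.4 kg, standing upright on the bench. Plain flat top with a grey vent strip and two upright steel spade terminals 9 mm tall (nothing to collide with), one on a red and one on a grey pad, near the two ends. Origin: centre of the underside, z up.
- bay_long: long, narrow open-topped grey plastic bay made for battery_long, fixed in the service tray. Inside 150 x 50 mm (along its x and y), walls 4 mm thick, 8 mm of room on every side of its battery. Origin: centre of the bay's underside, 4 mm above the bench; inner floor 4 mm above the origin, wall tops 18 mm above it.
- bay_brick: medium, brick-shaped open-topped grey plastic bay made for battery_brick, fixed in the service tray. Inside 113 x 59 mm (along its x and y), walls 4 mm thick, 8 mm of room on every side of its battery. Origin: centre of the bay's underside, 4 mm above the bench; inner floor 4 mm above the origin, wall tops 18 mm above it.
- bay_short: short, nearly square open-topped grey plastic bay made for battery_short, fixed in the service tray. Inside 67 x 58 mm (along its x and y), walls 4 mm thick, 8 mm of room on every side of its battery. Origin: centre of the bay's underside, 4 mm above the bench; inner floor 4 mm above the origin, wall tops 18 mm above it.
- tray: aluminium service tray, 182 x 262 mm (x, y), fixed to the bench, rim 20 mm above the bench, walls 4 mm. It carries the three bays side by side, 80 mm apart centre to centre along its y, their x axes parallel to its x, in any order. Origin: centre of the underside.
- adapter: look-alike, not a battery: black mains adapter block with well rounded edges, 90 x 46 x 44 mm (x, y, z), a pale label on top, a socket at one end, no spade terminals. Origin: centre of the underside. To be left where it is.
- module: look-alike, not a battery: black power module on an aluminium foot plate 66 x 44 x 4 mm, body 50 x 44 mm, with six cooling fins along x on top, 50 mm tall in all, no spade terminals. Origin: centre of the underside. To be left where it is.
Mind the look-alikes: they are no part of the job. What is shaped like the bay_short but brown is not meant.

How it is judged:
By the outcome, as a careful person would: the job done as asked, in the order asked, and still so for the second after the job is handed in, with the robot touching nothing.
It also fails if it takes over 88 s, if anything falls off the work surface, if the arm or the gripper's body presses on something with over 40 N, if the wrist force passes 120 N, or if a joint passes its speed limit or range.

## Working session

There is one attempt and no reset: what is moved stays moved. The work goes in short steps, Python scripts to look and compute and a tool call to move; the robot and the scene stay as the last step left them, time stands still between calls to the robot, and variables do not carry over. Pictures are saved under pics/ and viewed, about 12 in all and at most 16, crops included, and the job is handed in when it is done.

Besides the shell and the picture viewer there is one more tool, called after "Request:" as name(argument=value, ...) on one line, values as JSON. apply_moves: Moves the arm, as the interface text tells. Its arguments: {"type":"object","properties":{"steps":{"type":"array","items":{"type":"number"}},"grip_force":{"type":"number"}},"required":["steps"]}

```bash
mkdir -p pics; ls
cat > h.py <<'E'
import numpy as np, cv2
from cell import manip
from scipy.spatial.transform import Rotation as R
def cap(n,f=None):
    c=manip.capture(n)
    if f: cv2.imwrite('pics/'+f,c['frame'])
    return c
def toworld(c,p): 
    return (np.linalg.inv(c['view'])@np.r_[p,1])[:3]
def ray(c,uv,z):
    q=cv2.undistortPoints(np.array(uv,float).reshape(-1,1,2),np.array(c['K']),np.array(c['distortion'])).reshape(-1,2)
    V=np.linalg.inv(c['view']);o=V[:3,3]
    d=np.c_[q[:,0],-q[:,1],-np.ones(len(q))]@V[:3,:3].T
    return o+d*((z-o[2])/d[:,2])[:,None]
def proj(c,P):
    P=np.atleast_2d(P);p=(np.c_[P,np.ones(len(P))]@np.array(c['view']).T)[:,:3]*[1,-1,-1]
    return cv2.projectPoints(p,np.zeros(3),np.zeros(3),np.array(c['K']),np.array(c['distortion']))[0].reshape(-1,2)
E
python3 - <<'E'
from h import *
s=manip.sense();print(s['t'],s['position'],s['orientation'],s['grip_width'],manip.hold_point_z)
for n in('top','side'):
    c=cap(n,n+'0.png')
    print(n,np.round(np.linalg.inv(c['view'])[:3],3).tolist())
    for q in('battery_long','battery_brick','battery_short','bay_long','bay_brick','bay_short','tray','adapter','module'):
        for d in manip.pinpoint(q,n)[:3]:
            print(q,round(d['p'],2),np.round(toworld(c,d['centre']),3),np.round(proj(c,toworld(c,d['centre'])),0))
E
```

```text
pics
0.0 [0.19527519 0.45953093 0.20790494] [-0.69213722  0.69363018 -0.14125161  0.14096531] 1.0015916908115037 0.0187
top [[0.022, 0.994, -0.105, 0.363], [-1.0, 0.023, 0.001, -0.017], [0.004, 0.105, 0.994, 1.002]]
battery_long 0.9 [ 0.619 -0.086  0.   ] [[340. 166.]]
battery_brick 0.92 [ 0.62  -0.243 -0.   ] [[412. 168.]]
battery_short 0.8 [ 0.548 -0.384 -0.006] [[476. 202.]]
bay_long 0.9 [0.569 0.31  0.002] [[156. 185.]]
bay_brick 0.92 [0.539 0.239 0.005] [[188. 199.]]
bay_short 0.84 [0.304 0.338 0.002] [[136. 309.]]
bay_short 0.74 [ 0.298  0.168 -0.006] [[217. 314.]]
bay_short 0.62 [0.508 0.161 0.003] [[223. 214.]]
tray 0.56 [ 0.536  0.238 -0.002] [[189. 201.]]
adapter 0.65 [ 0.464 -0.091  0.002] [[341. 238.]]
adapter 0.29 [0.54  0.238 0.004] [[188. 199.]]
module 0.68 [ 0.471 -0.233 -0.001] [[408. 236.]]
side [[0.78, 0.471, -0.411, 0.03], [-0.625, 0.574, -0.528, -0.585], [-0.013, 0.669, 0.743, 0.854]]
battery_long 0.93 [ 0.621 -0.084 -0.001] [[382. 240.]]
battery_brick 0.78 [ 0.622 -0.243 -0.004] [[428. 278.]]
battery_short 0.61 [ 0.55  -0.382 -0.001] [[454. 334.]]
battery_short 0.38 [ 0.535  0.237 -0.   ] [[284. 190.]]
bay_long 0.92 [0.565 0.314 0.004] [[277. 171.]]
bay_brick 0.72 [ 0.535  0.238 -0.002] [[284. 190.]]
bay_short 0.79 [0.507 0.164 0.004] [[291. 206.]]
bay_short 0.69 [ 0.298  0.175 -0.   ] [[224. 241.]]
bay_short 0.67 [ 0.302  0.343 -0.001] [[195. 206.]]
tray 0.82 [0.537 0.238 0.003] [[284. 189.]]
adapter 0.81 [ 0.463 -0.09  -0.   ] [[337. 271.]]
module 0.87 [ 0.469 -0.234  0.001] [[380. 309.]]
```

View pics/top0.png

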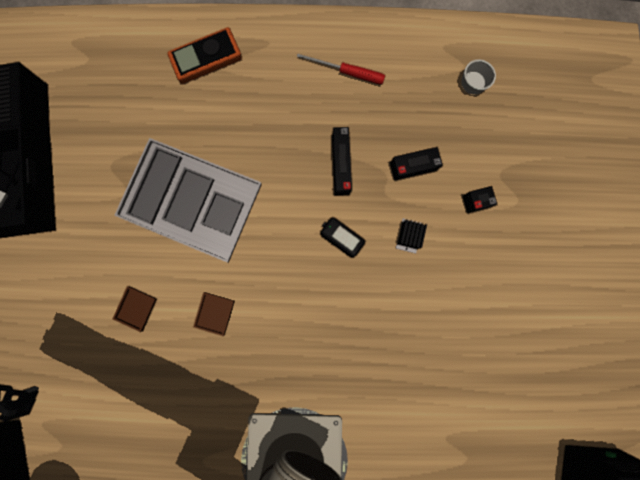

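View pics/side0.png

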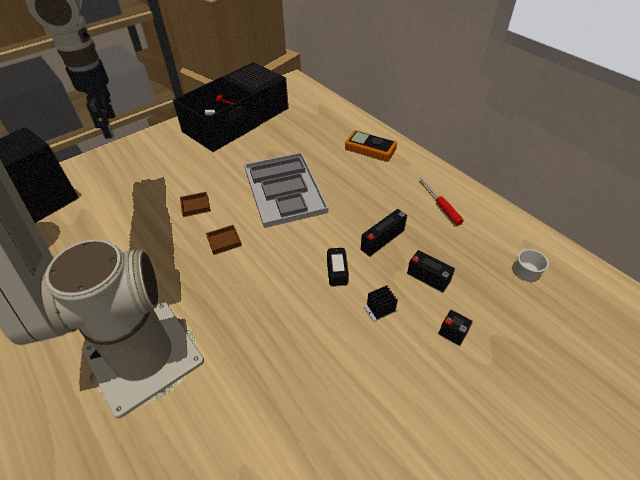

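The top view shows the tray at about (190,200). Its bays are long at (156,185), brick at (188,199) and short at (223,214). The batteries are long at (342,160), brick at (415,163) and short at (479,199). The adapter at (342,237), the module at (410,236) and the two brown boxes are decoys. Next I'll fit poses from both views.

```bash
cat > fit.py <<'E'
from h import *
from scipy.optimize import minimize
def hullmask(c,P):
    m=np.zeros((480*2,640*2),np.uint8)
    h=cv2.convexHull((proj(c,P)*2+.5).astype(np.float32)).round().astype(np.int32)
    cv2.fillConvexPoly(m,h,1);return cv2.resize(m*255,(640,480),interpolation=cv2.INTER_AREA)/255.
def box(x,l,w,h):
    a=x[2];B=np.array([[i*l/2,j*w/2] for i in(-1,1) for j in(-1,1)])@np.array([[np.cos(a),np.sin(a)],[-np.sin(a),np.cos(a)]])+x[:2]
    return np.r_[np.c_[B,np.full(4,x[3])],np.c_[B,np.full(4,x[3]+h)]]
def fit(masks,x0,dims):
    def cost(v):
        x=x0+v*[.01,.01,.1,.01];s=0
        for c,m in masks:
            k=hullmask(c,box(x,*dims));s+=1-np.minimum(k,m).sum()/np.maximum(k,m).sum()
        return s
    best=min((minimize(lambda v:cost(np.r_[v[0],v[1],v[2]+a,v[3]]),np.zeros(4),method='Nelder-Mead',options=dict(initial_simplex=np.r_[[np.zeros(4)],np.eye(4)],maxiter=250)).__class__ and
      [(r:=minimize(cost,np.array([0,0,a*10,0.]),method='Nelder-Mead',options=dict(initial_simplex=np.r_[[np.zeros(4)],np.eye(4)]+[0,0,a*10,0],maxiter=250))).fun,x0+r.x*[.01,.01,.1,.01]] for a in np.arange(0,3.1,.52)),key=lambda t:t[0])
    return best
E
# simplify the fit
python3 - <<'E'
s=open('fit.py').read();i=s.index('    best=')
s=s[:i]+'''    out=[]
    for a in np.arange(0,3.1,.52):
        st=np.array([0,0,a*10,0.])
        r=minimize(cost,st,method='Nelder-Mead',options=dict(initial_simplex=np.r_[[st],st+np.eye(4)],maxiter=200))
        out.append((r.fun,x0+r.x*[.01,.01,.1,.01]))
    return min(out,key=lambda t:t[0])
'''
open('fit.py','w').write(s)
E
time python3 - <<'E'
from fit import *
C={n:cap(n) for n in('top','side')}
T={'battery_long':((.62,-.085),(.134,.034,.06)),'battery_brick':((.621,-.243),(.097,.043,.052)),'battery_short':((.549,-.383),(.051,.042,.05)),
'tray':((.537,.238),(.182,.262,.02)),'adapter':((.464,-.09),(.09,.046,.044)),'module':((.47,-.233),(.066,.044,.05))}
for q,(xy,d) in T.items():
    ms=[]
    for n,c in C.items():
        D=manip.silhouettes(q,n); p0=proj(c,[*xy,d[2]/2])[0]
        D=[e for e in D if e['pixels'].any() and np.hypot(*(np.argwhere(e['pixels']).mean(0)[::-1]-p0))<25]
        if D: ms.append((c,D[0]['pixels'].astype(float)))
    if ms:
        f,x=fit(ms,np.array([*xy,0,0]),d);print(q,len(ms),round(f,3),np.round(x,4))
E
```

```text
battery_long 2 0.162 [ 6.203e-01 -8.680e-02  7.250e-02  6.000e-04]
battery_brick 2 0.154 [ 0.6222 -0.2428  1.8537 -0.0042]
battery_short 1 0.051 [ 0.5608 -0.3736  1.8558 -0.0208]
tray 2 1.077 [ 5.3770e-01  2.3660e-01  2.7846e+00 -3.0000e-04]
adapter 2 0.221 [ 4.6240e-01 -9.1100e-02  4.1001e+00 -3.5000e-03]
module 2 0.28 [ 4.6680e-01 -2.3230e-01  2.9206e+00  9.0000e-04]
real	1m1.819s
user	0m35.134s
sys	0m33.649s
```

```bash
cat > go.py <<'E'
from h import *
# target TCP xyz, yaw of jaw axis (mod pi) -> shift mm and rotvec in the current tool frame
def go(x,y,z,yaw):
    s=manip.sense();o=s['orientation'];A=R.from_quat([o[1],o[2],o[3],o[0]])
    t=A.inv().apply(np.array([x,y,z])-s['position'])*1000
    for k in (0,np.pi):
        a=yaw+k;Z=np.array([np.cos(a),np.sin(a),0]);Y=np.array([0,0,-1.]);X=np.cross(Y,Z)
        r=(A.inv()*R.from_matrix(np.c_[X,Y,Z])).as_rotvec()
        if abs(r[1])<1.65 or k==0: dj1=np.arctan2(y,x)-s['joints'][0]
        print('shift',np.round(t,1),'rot',np.round(r,4),'rows',np.round([np.linalg.norm(t)/41.7,np.linalg.norm(r)/.125],1))
    zz=A.as_matrix()[:,2];print('jaw yaw now',round(np.arctan2(zz[1],zz[0]),4),'pos',np.round(s['position'],4),'j',np.round(s['joints'],3),'dj1',round(dj1,3),'F',np.round(s['force'],1),'g',round(s['grip_width'],3),'t',round(s['t'],2))
E
python3 -c "
from go import *
go(.57,-.087,.25,.0725+np.pi/2)"
```

```text
shift [ 558.6  -41.2 -357.2] rot [-0.     -0.4743 -0.    ] rows [15.9  3.8]
shift [ 558.6  -41.2 -357.2] rot [ 0.      2.6673 -0.    ] rows [15.9 21.3]
jaw yaw now 1.169 pos [0.1955 0.4602 0.2088] j [1.169 0.241 0.005 1.335 0.    1.571] dj1 -1.32 F [-0.2 -0.3 -0.2] g 1.0 t 1.7
```

Request:
apply_moves(steps=[1,20,-5,-13,0,-0.02,0,1,60,-12,-39,0,-0.06,0,1,100,-20,-65,0,-0.1,0,1,140,-28,-91,0,-0.14,0,1,180,-36,-117,0,-0.18,0,1,220,-41,-143,0,-0.22,0,1,255,-41,-166,0,-0.26,0,1,290,-41,-189,0,-0.3,0,1,325,-41,-212,0,-0.34,0,1,360,-41,-234,0,-0.38,0,1,395,-41,-257,0,-0.42,0,1,430,-41,-280,0,-0.47,0])

```text
t: 2.7
position: [0.464, 0.0602, 0.2501]
orientation: [0.707, -0.707, -0.025, 0.024]
force: [-0.1, 1.2, -0.0]
grip_width: 1.002
```

```bash
python3 -c "
from go import *
go(.57,-.087,.25,.0725+np.pi/2)"
```

```text
shift [  95.4    0.2 -154.2] rot [-0.0002 -0.0024  0.0009] rows [4.3 0. ]
shift [  95.4    0.2 -154.2] rot [-1.4000e-03  3.1392e+00 -4.0000e-04] rows [ 4.3 25.1]
jaw yaw now 1.6409 pos [0.464  0.0602 0.2501] j [0.129 0.161 0.013 1.421 0.    0.059] dj1 -0.28 F [-0.1  1.2 -0. ] g 1.002 t 2.7
```

Request:
apply_moves(steps=[1,20,0,-32,0,0,0,1,38,0,-62,0,0,0,1,56,0,-92,0,0,0,1,75,0,-122,0,0,0,1,90,0,-145,0,0,0,1,95,0,-154,0,0,0,1,95,0,-154,0,0,0])

```text
t: 3.28
position: [0.5703, -0.0889, 0.2491]
orientation: [0.707, -0.707, -0.024, 0.024]
force: [0.0, -0.1, -0.7]
grip_width: 0.998
```

```bash
cat > look.py <<'E'
from fit import *
import sys
def draw(c,f,boxes):
    im=c['frame'].copy()
    for x,d in boxes:
        p=proj(c,box(np.array(x),*d)).round().astype(int)
        for i,j in((0,1),(1,3),(3,2),(2,0)):
            cv2.line(im,p[i],p[j],(0,255,0),1);cv2.line(im,p[i+4],p[j+4],(255,255,0),1)
    cv2.imwrite('pics/'+f,im)
E
python3 - <<'E'
from look import *
c=cap('wrist');V=np.linalg.inv(c['view']);print(np.round(V[:3],3).tolist(),c['K'][0][0])
ms=[]
x0=np.array([.6203,-.0868,0.0725,0.]);d=(.134,.034,.06)
for e in manip.silhouettes('battery_long','wrist'): print(e['p'],e['pixels'].sum(),np.argwhere(e['pixels']).mean(0))
for e in manip.pinpoint('battery_long','wrist'): print(e['p'],toworld(c,e['centre']))
draw(c,'w1.png',[(x0,d)])
E
```

```text
[[-0.066, -0.948, -0.311, 0.491], [0.998, -0.063, -0.021, -0.094], [0.0, -0.312, 0.95, 0.415]] 382.75423290424806
0.77 4694 [245.70962931 321.90668939]
0.44 5017 [236.45026909 172.38847917]
0.57 [ 0.6232971  -0.08526086 -0.00325089]
```

View pics/w1.png

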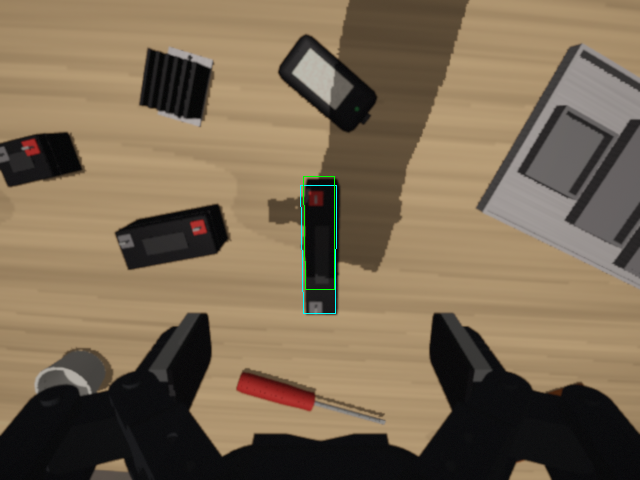

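The overlaid box lies on battery_long, with its top at pixels (303–337, 185–314). The brick shows at (172,238) and the short at (40,158). I'll refine all three with the wrist view added.

```bash
time python3 - <<'E'
from look import *
C={n:cap(n) for n in('top','side','wrist')}
T={'battery_long':((.62,-.087),(.134,.034,.06)),'battery_brick':((.622,-.243),(.097,.043,.052)),'battery_short':((.549,-.383),(.051,.042,.05))}
B=[]
for q,(xy,d) in T.items():
    ms=[]
    for n,c in C.items():
        D=sum((manip.silhouettes(k,n) for k in T),[]); p0=proj(c,[*xy,d[2]/2])[0]
        D=[e for e in D if e['pixels'].any() and np.hypot(*(np.argwhere(e['pixels']).mean(0)[::-1]-p0))<22]
        D.sort(key=lambda e:-e['p'])
        if D:ms.append((c,D[0]['pixels'].astype(float),n))
    if q=='battery_short': ms=[m for m in ms if m[2]!='wrist']
    print([m[2] for m in ms])
    ms=[m[:2] for m in ms]
    f,x=fit(ms,np.array([*xy,0,0]),d);print(q,round(f,3),np.round(x,4));B.append((x,d))
draw(C['top'],'t2.png',B)
im=cv2.imread('pics/t2.png')[100:250,300:520];cv2.imwrite('pics/t2.png',cv2.resize(im,None,fx=3.5,fy=3.5,interpolation=cv2.INTER_CUBIC))
E
```

```text
['side', 'wrist']
battery_long 0.077 [ 0.6228 -0.0833  0.06   -0.0032]
['side', 'wrist']
battery_brick 0.086 [ 0.6227 -0.2418  1.8377 -0.0027]
['top', 'side']
battery_short 0.181 [ 5.4700e-01 -3.7950e-01  1.8098e+00  1.7000e-03]
real	0m51.250s
user	0m18.976s
sys	0m17.438s
```

View pics/t2.png

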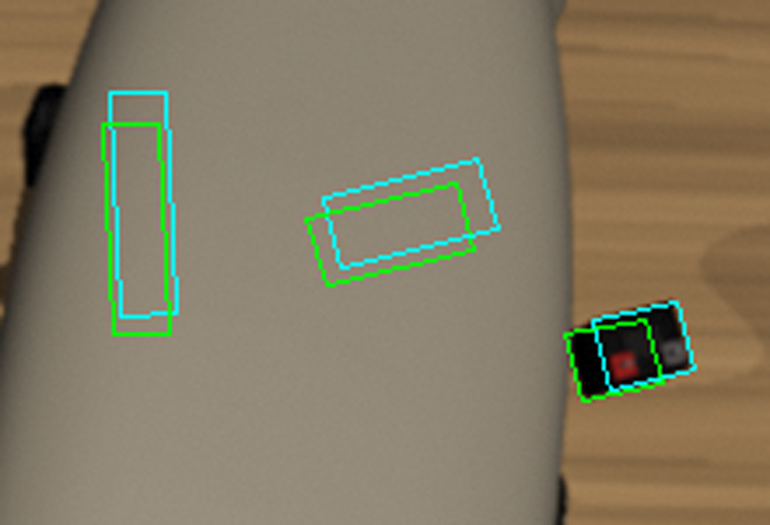

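The boxes sit on the short battery at (630,350) in the crop. The arm hides the other two in the top view, but side and wrist agree within 3 mm. Now I'll grasp the long one.

```bash
python3 -c "
from go import *
go(.622,-.085,.024,.066+np.pi/2)"
```

```text
shift [ 52.2 226.2  -1.9] rot [-0.0002  0.0041  0.001 ] rows [5.6 0. ]
shift [ 52.2 226.2  -1.9] rot [ 1.5000e-03 -3.1375e+00  4.0000e-04] rows [ 5.6 25.1]
jaw yaw now 1.6409 pos [ 0.5696 -0.0868  0.2502] j [-0.151  0.384  0.311  1.497  0.    -0.222] dj1 0.016 F [-0.1  0.5  0.1] g 0.998 t 4.93
```

Request:
apply_moves(steps=[1,20,15,-2,0,0,0,1,40,45,-2,0,0,0,1,52,85,-2,0,0.004,0,1,52,120,-2,0,0.004,0,1,52,150,-2,0,0.004,0,1,52,175,-2,0,0.004,0,1,52,195,-2,0,0.004,0,1,52,210,-2,0,0.004,0,1,52,220,-2,0,0.004,0,1,52,225,-2,0,0.004,0,1,52,226,-2,0,0.004,0,1,52,226,-2,0,0.004,0])

```text
t: 5.93
position: [0.6223, -0.0852, 0.0248]
orientation: [0.707, -0.707, -0.024, 0.023]
force: [-0.8, 1.4, -1.2]
grip_width: 1.0
```

Request:
apply_moves(steps=[-1,0,0,0,0,0,0,-1,0,0,0,0,0,0,-1,0,0,0,0,0,0,-1,0,0,0,0,0,0,-1,0,0,0,0,0,0,-1,0,0,0,0,0,0,-1,0,0,0,0,0,0,-1,0,0,0,0,0,0,-1,0,0,0,0,0,0,-1,0,0,0,0,0,0], grip_force=70)

```text
t: 6.77
position: [0.6229, -0.0848, 0.0259]
orientation: [0.707, -0.707, -0.025, 0.022]
force: [-1.7, 1.2, 5.4]
grip_width: 0.377
```

Run:
```python
from look import *
s=manip.sense();print(s['joints'],s['force'],s['grip_width'])
c=cap('side');cv2.imwrite('pics/s3.png',cv2.resize(c['frame'][130:330,240:510],None,fx=2.6,fy=2.6))
```

```text
[-0.13585479  0.61583108  0.08845515  1.040104    0.00106377 -0.2022881 ] [-1.66584892  1.17162596  5.39458978] 0.37738403755383443
```

View pics/s3.png

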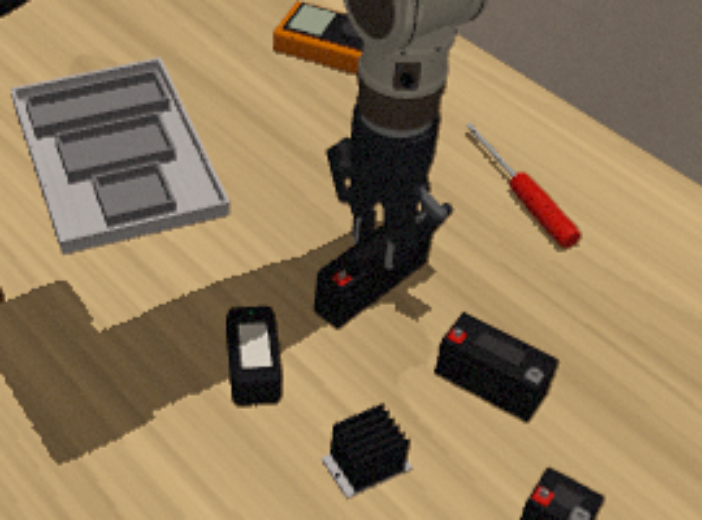

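The long battery is gripped across its middle, at about (375,270) in the crop. The tray at (120,155) is clear, so I'll measure tray and bays from top and side.

Run:
```python
from look import *
C={n:cap(n) for n in('top','side')}
T={'tray':((.537,.238),(.182,.262,.02),0),'bay_long':((.567,.312),(.158,.058,.018),.004),'bay_brick':((.538,.2385),(.121,.067,.018),.004),'bay_short':((.508,.1625),(.075,.066,.018),.004)}
B=[]
for q,(xy,d,z) in T.items():
    ms=[]
    for n,c in C.items():
        p0=proj(c,[*xy,.01])[0]
        for e in manip.silhouettes(q,n):
            m=e['pixels']
            if m.any():
                g=np.argwhere(m).mean(0)[::-1];r=m.sum()/hullmask(c,box(np.array([*xy,-.37,z]),*d)).sum()
                if np.hypot(*(g-p0))<12: print(q,n,round(e['p'],2),g.round(),round(r,2))
                if np.hypot(*(g-p0))<12 and .75<r<1.25: ms.append((c,m.astype(float)));break
        for e in manip.pinpoint(q,n):
            w=toworld(c,e['centre'])
            if np.hypot(*(w[:2]-xy))<.015: print('   pin',n,w.round(4))
    if ms:
        f,x=fit(ms,np.array([*xy,0,z]),d);print(q,len(ms),round(f,3),np.round(x,4))
x=np.array([.537,.238,-.37,0]);
a=x[2];yv=np.array([-np.sin(a),np.cos(a)])
for k,(d) in zip((1,0,-1),((.15,.05,.014),(.113,.059,.014),(.067,.058,.014))): B.append((np.r_[x[:2]+k*.08*yv,a,.008],d))
B.append((x,(.182,.262,.02)))
ims=[]
for n,(r0,c0) in {'top':(130,105),'side':(140,230)}.items():
    draw(C[n],'tmp.png',B);ims.append(cv2.resize(cv2.imread('pics/tmp.png')[r0:r0+140,c0:c0+170],None,fx=2.3*1,fy=2.3,interpolation=cv2.INTER_NEAREST))
cv2.imwrite('pics/tray.png',np.hstack(ims))
```

```text
tray top 0.96 [196. 203.] 0.5
   pin top [ 0.5369  0.2342 -0.0061]
tray side 0.75 [287. 198.] 0.42
   pin side [ 0.5307  0.2356 -0.0015]
bay_long top 0.97 [154. 185.] 0.98
   pin top [0.5668 0.3128 0.0049]
bay_long side 0.96 [277. 169.] 0.9
   pin side [0.5655 0.3152 0.0034]
bay_long 2 0.137 [0.5647 0.31   2.7723 0.0064]
bay_brick top 0.94 [188. 199.] 0.94
   pin top [ 0.5351  0.2364 -0.0046]
   pin top [0.5392 0.2383 0.0049]
bay_brick side 0.74 [284. 186.] 0.92
   pin side [0.536  0.2369 0.0024]
bay_brick 2 0.158 [ 0.5372  0.237  -0.3717  0.0038]
bay_short top 0.82 [222. 212.] 1.01
   pin top [0.5102 0.1618 0.0042]
bay_short side 0.88 [291. 204.] 0.93
   pin side [0.5084 0.1641 0.0041]
bay_short 2 0.124 [0.5089 0.1613 2.7595 0.0058]
```

View pics/tray.png

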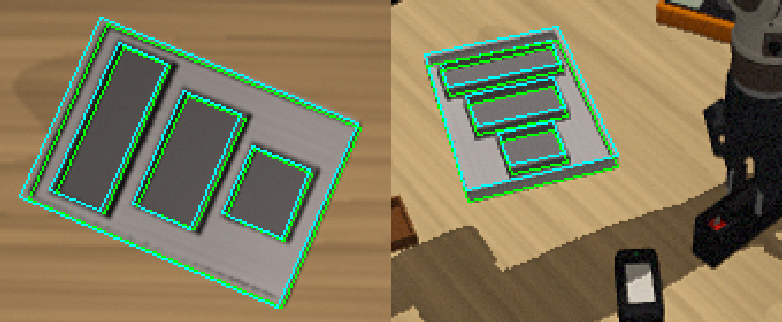

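The tray overlay matches both views, so the tray centre is (0.537, 0.2375) at yaw -0.37. That puts bay_long at (0.566, 0.312) and bay_short at (0.508, 0.163).

```bash
python3 -c "
from go import *
go(.566,.312,.126,-.37+np.pi/2)"
```

```text
shift [ -30.1 -100.   399.8] rot [-0.0011  0.4363  0.0034] rows [9.9 3.5]
shift [ -30.1 -100.   399.8] rot [ 4.6000e-03 -2.7052e+00  1.5000e-03] rows [ 9.9 21.6]
jaw yaw now 1.6371 pos [ 0.6229 -0.0848  0.0259] j [-1.36e-01  6.16e-01  8.80e-02  1.04e+00  1.00e-03 -2.02e-01] dj1 0.64 F [-1.4  1.6  5.9] g 0.379 t 7.72
```

Request:
apply_moves(steps=[-1,0,-10,0,0,0,0,-1,0,-25,0,0,0,0,-1,0,-45,0,0,0,0,-1,0,-65,5,0,0,0,-1,0,-82,20,0,0.02,0,-1,-3,-94,45,0,0.05,0,-1,-5,-100,75,0,0.08,0,-1,-8,-100,110,0,0.12,0,-1,-10,-100,145,0,0.16,0,-1,-13,-100,180,0,0.2,0,-1,-16,-100,215,0,0.24,0,-1,-18,-100,250,0,0.27,0])

```text
t: 8.72
position: [0.5861, 0.1643, 0.1246]
orientation: [-0.703, 0.704, -0.073, 0.073]
force: [1.6, 0.3, -6.5]
grip_width: 0.377
```

```bash
python3 -c "
from go import *
go(.566,.312,.126,-.37+np.pi/2)"
```

```text
shift [-49.8  -1.6 140.5] rot [9.000e-04 1.642e-01 1.000e-04] rows [3.6 1.3]
shift [-49.8  -1.6 140.5] rot [ 1.0000e-04 -2.9774e+00 -1.4000e-03] rows [ 3.6 23.8]
jaw yaw now 1.365 pos [0.5861 0.1643 0.1246] j [ 2.740e-01  5.000e-01  1.640e-01  1.235e+00 -1.000e-03  4.800e-01] dj1 0.23 F [ 1.6  0.3 -6.5] g 0.377 t 8.72
```

Request:
apply_moves(steps=[-1,-11,0,30,0,0.035,0,-1,-21,0,60,0,0.07,0,-1,-30,0,86,0,0.1,0,-1,-38,0,108,0,0.126,0,-1,-44,0,125,0,0.146,0,-1,-48,0,136,0,0.158,0,-1,-50,-1,140,0,0.164,0,-1,-50,-1,140,0,0.164,0,-1,-50,-1,140,0,0.164,0])

```text
t: 9.47
position: [0.5652, 0.3106, 0.1246]
orientation: [-0.694, 0.696, -0.13, 0.13]
force: [0.9, -0.7, -5.7]
grip_width: 0.374
```

Run:
```python
from look import *
from go import go
go(.566,.312,.040,-.37+np.pi/2)
s=manip.sense();z=s['position'][2]-.0259
c=cap('side');c2=cap('wrist')
x=np.array([*s['position'][:2],-.37,z])
bay=(np.array([.566,.312,-.37,.008]),(.15,.05,.014))
draw(c,'a.png',[(x,(.134,.034,.06)),bay]);draw(c2,'b.png',[(x,(.134,.034,.06)),bay])
a=cv2.resize(cv2.imread('pics/a.png')[100:250,210:360],(400,400));b=cv2.resize(cv2.imread('pics/b.png'),(400,300))
cv2.imwrite('pics/h4.png',np.hstack([a,np.vstack([b,np.zeros((100,400,3),np.uint8)])]))
```

```text
shift [ 0.3 84.6  1.9] rot [ 0.0032  0.0003 -0.0006] rows [2. 0.]
shift [ 0.3 84.6  1.9] rot [-1.0000e-03 -3.1413e+00 -5.1000e-03] rows [ 2.  25.1]
jaw yaw now 1.2011 pos [0.5652 0.3106 0.1246] j [ 0.503  0.575  0.29   1.288 -0.002  0.873] dj1 0.001 F [ 0.9 -0.7 -5.7] g 0.374 t 9.47
```

View pics/h4.png

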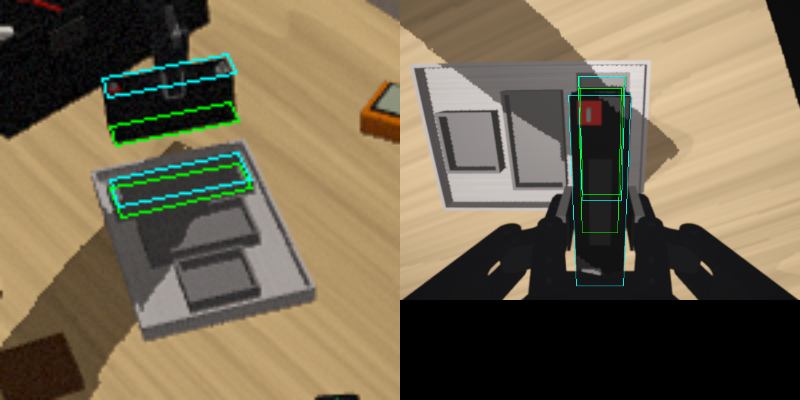

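The battery hangs upright above bay_long, and the predicted outlines match in both views. Lowering now, slow at the end.

Request:
apply_moves(steps=[-1,0,8,2,0.001,0,0,-1,0,22,2,0.002,0,0,-1,0,40,2,0.003,0,0,-1,0,55,2,0.003,0,0,-1,0,67,2,0.003,0,0,-1,0,76,2,0.003,0,0,-1,0,82,2,0.003,0,0,-1,0,85,2,0.003,0,0,-1,0,86,2,0.003,0,0,-1,0,87,2,0.003,0,0,-1,0,88,2,0.003,0,0,-1,0,88,2,0.003,0,0])

```text
t: 10.57
position: [0.5668, 0.3121, 0.0377]
orientation: [0.696, -0.694, 0.13, -0.131]
force: [0.4, 0.1, -6.8]
grip_width: 0.374
```

Request:
apply_moves(steps=[-1,0,0.5,0,0,0,0,-1,0,1,0,0,0,0,-1,0,1.5,0,0,0,0,-1,0,2,0,0,0,0,-1,0,2,0,0,0,0])

```text
t: 10.98
position: [0.5667, 0.312, 0.0356]
orientation: [0.695, -0.694, 0.13, -0.131]
force: [0.7, -0.3, -5.5]
grip_width: 0.377
```

Request:
apply_moves(steps=[-1,0,0.5,0,0,0,0,-1,0,1,0,0,0,0,-1,0,1.5,0,0,0,0,-1,0,2,0,0,0,0,-1,0,2,0,0,0,0])

```text
t: 11.4
position: [0.5667, 0.3121, 0.034]
orientation: [0.696, -0.694, 0.13, -0.131]
force: [-1.1, -0.7, -3.0]
grip_width: 0.375
```

Request:
apply_moves(steps=[-1,0,0.4,0,0,0,0,-1,0,0.8,0,0,0,0,-1,0,1.2,0,0,0,0,-1,0,1.2,0,0,0,0])

```text
t: 11.73
position: [0.5667, 0.3122, 0.0339]
orientation: [0.696, -0.694, 0.13, -0.131]
force: [-3.9, -1.1, 4.1]
grip_width: 0.375
```

Request:
apply_moves(steps=[0.1,0,0,0,0,0,0,0.4,0,0,0,0,0,0,0.4,0,0,0,0,0,0,0.4,0,0,0,0,0,0,0.4,0,-8,0,0,0,0,0.4,0,-25,0,0,0,0,0.4,0,-50,0,0,0,0,0.4,0,-80,0,0,0,0,0.4,0,-110,0,0,0,0,1,0,-120,-20,0,0,0,1,0,-120,-50,0,0,0,1,0,-120,-80,0,0,0])

```text
t: 12.73
position: [0.5384, 0.2378, 0.1559]
orientation: [0.697, -0.694, 0.128, -0.132]
force: [1.5, -0.0, -0.5]
grip_width: 0.995
```

Run:
```python
from look import *
from go import go
go(.622,-.242,.13,1.838+np.pi/2)
c=cap('side');c2=cap('wrist')
bay=(np.array([.566,.312,-.37,.008]),(.15,.05,.014))
b=(np.array([.566,.312,-.37,.008]),(.134,.034,.06))
draw(c,'a.png',[b]);draw(c2,'b.png',[b])
a=cv2.resize(cv2.imread('pics/a.png')[100:250,210:360],(400,400));b=cv2.resize(cv2.imread('pics/b.png'),(400,300))
cv2.imwrite('pics/h5.png',np.hstack([a,np.vstack([b,np.zeros((100,400,3),np.uint8)])]))
```

```text
shift [ 250.9   24.7 -417.5] rot [ 1.8000e-03 -2.2071e+00  8.3000e-03] rows [11.7 17.7]
shift [ 250.9   24.7 -417.5] rot [-0.007   0.9345  0.0015] rows [11.7  7.5]
jaw yaw now 1.2017 pos [0.5384 0.2378 0.1559] j [4.150e-01 4.360e-01 1.450e-01 1.273e+00 1.000e-03 7.850e-01] dj1 -0.787 F [ 1.5 -0.  -0.5] g 0.995 t 12.73
```

View pics/h5.png

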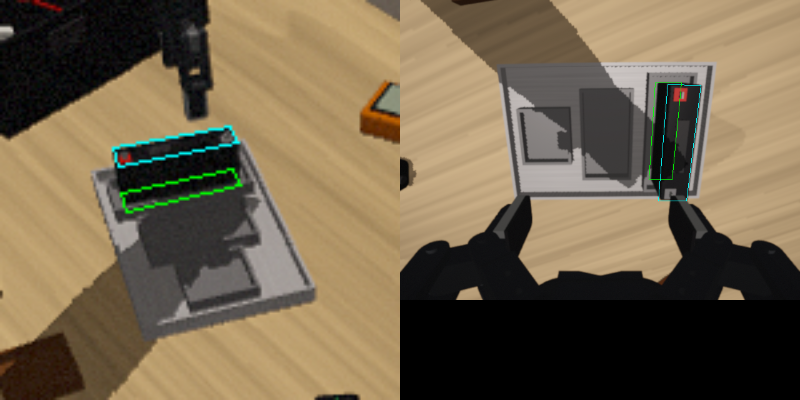

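The long battery stands in bay_long; its outline matches at (180,170) in the left panel, with walls all round in the wrist view. Now the brick.

Request:
apply_moves(steps=[1,12,0,-20,0,0.04,0,1,36,0,-60,0,0.13,0,1,58,0,-96,0,0.21,0,1,80,0,-132,0,0.3,0,1,102,5,-168,0,0.38,0,1,124,8,-205,0,0.46,0,1,146,12,-242,0,0.54,0,1,168,15,-279,0,0.62,0,1,190,18,-316,0,0.71,0,1,212,22,-353,0,0.79,0,1,233,25,-388,0,0.87,0,1,251,25,-417,0,0.934,0])

```text
t: 13.83
position: [0.6163, -0.242, 0.1298]
orientation: [0.561, -0.56, 0.431, -0.431]
force: [0.3, 0.3, 0.1]
grip_width: 0.998
```

Run:
```python
from look import *
from go import go
go(.622,-.242,.017,1.838+np.pi/2)
c=cap('wrist');x0=np.array([.622,-.242,1.838,0]);d=(.097,.043,.052)
ms=[]
for e in manip.silhouettes('battery_brick','wrist')[:1]:
    ms=[(c,e['pixels'].astype(float))];print(e['p'],e['pixels'].sum(),[np.argwhere(e['pixels']).min(0),np.argwhere(e['pixels']).max(0)])
for e in manip.pinpoint('battery_brick','wrist')[:1]: print(toworld(c,e['centre']))
draw(c,'w6.png',[(x0,d)])
```

```text
shift [  1.4 112.8   5.4] rot [-2.0000e-04  3.1334e+00 -1.2000e-03] rows [ 2.7 25.1]
shift [  1.4 112.8   5.4] rot [-0.0008 -0.0082  0.0001] rows [2.7 0.1]
jaw yaw now 0.259 pos [ 0.6163 -0.242   0.1298] j [-0.374  0.605  0.355  1.32   0.     0.937] dj1 0.003 F [0.3 0.3 0.1] g 0.998 t 13.83
0.7 9004 [array([161, 296]), array([305, 361])]
[ 6.22399620e-01 -2.38123688e-01  5.39187014e-05]
```

View pics/w6.png

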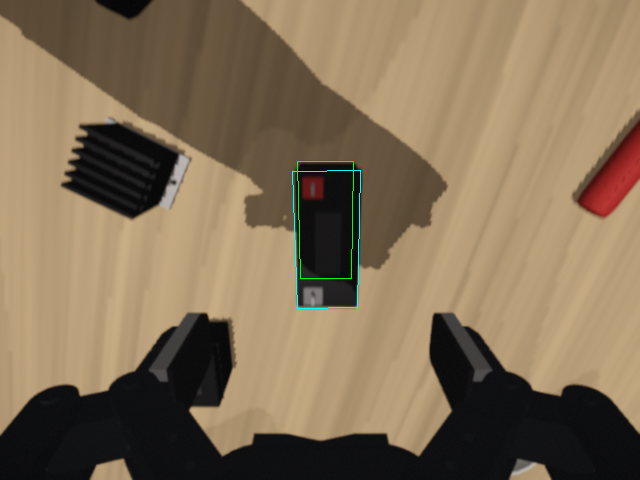

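The model box lies exactly on the brick, at pixels (293–360, 161–307). The short battery is about 110 mm clear of the left finger. Descending.

Request:
apply_moves(steps=[1,1,10,5,0,-0.008,0,1,1,30,5,0,-0.008,0,1,1,52,5,0,-0.008,0,1,1,72,5,0,-0.008,0,1,1,88,5,0,-0.008,0,1,1,100,5,0,-0.008,0,1,1,107,5,0,-0.008,0,1,1,111,5,0,-0.008,0,1,1,112,5,0,-0.008,0,1,1,112,5,0,-0.008,0])

```text
t: 14.82
position: [0.6219, -0.2431, 0.0178]
orientation: [0.562, -0.562, 0.429, -0.43]
force: [-0.2, 0.3, 0.1]
grip_width: 0.998
```

Request:
apply_moves(steps=[-1,0,0,0,0,0,0,-1,0,0,0,0,0,0,-1,0,0,0,0,0,0,-1,0,0,0,0,0,0,-1,0,0,0,0,0,0,-1,0,0,0,0,0,0,-1,0,0,0,0,0,0,-1,0,0,0,0,0,0,-1,0,0,0,0,0,0], grip_force=70)

```text
t: 15.57
position: [0.6223, -0.2437, 0.019]
orientation: [0.562, -0.562, 0.428, -0.43]
force: [-0.9, 0.4, 6.1]
grip_width: 0.478
```

```bash
python3 -c "
from go import *
go(.537,.2375,.15,-.37+np.pi/2)"
```

```text
shift [-486.4 -132.    44.5] rot [-0.0014 -0.9348  0.0033] rows [12.1  7.5]
shift [-486.4 -132.    44.5] rot [-4.0000e-03  2.2068e+00 -1.6000e-03] rows [12.1 17.7]
jaw yaw now 0.266 pos [ 0.6223 -0.2437  0.019 ] j [-0.373  0.695  0.216  1.088 -0.     0.932] dj1 0.789 F [-0.9  0.4  6.1] g 0.478 t 15.57
```

Request:
apply_moves(steps=[-1,0,-10,0,0,0,0,-1,0,-28,0,0,0,0,-1,0,-52,0,0,0,0,-1,-5,-78,0,0,-0.01,0,-1,-22,-100,2,0,-0.04,0,-1,-50,-117,5,0,-0.1,0,-1,-84,-128,8,0,-0.16,0,-1,-120,-132,11,0,-0.23,0,-1,-156,-132,14,0,-0.3,0,-1,-192,-132,18,0,-0.37,0,-1,-228,-132,21,0,-0.44,0,-1,-264,-132,24,0,-0.51,0])

```text
t: 16.57
position: [0.5741, 0.0192, 0.1496]
orientation: [-0.652, 0.653, -0.272, 0.273]
force: [0.6, 0.8, -4.1]
grip_width: 0.475
```

```bash
python3 -c "
from go import *
go(.537,.2375,.15,-.37+np.pi/2)"
```

```text
shift [-181.4   -0.7  127. ] rot [ 0.0007 -0.4215  0.0013] rows [5.3 3.4]
shift [-181.4   -0.7  127. ] rot [-1.8000e-03  2.7201e+00  9.0000e-04] rows [ 5.3 21.8]
jaw yaw now 0.7793 pos [0.5741 0.0192 0.1496] j [ 3.400e-02  4.170e-01  9.900e-02  1.252e+00 -1.000e-03  8.260e-01] dj1 0.382 F [ 0.6  0.8 -4.1] g 0.475 t 16.57
```

Request:
apply_moves(steps=[-1,-28,0,20,0,-0.065,0,-1,-56,0,39,0,-0.13,0,-1,-84,0,59,0,-0.195,0,-1,-110,0,77,0,-0.255,0,-1,-132,0,92,0,-0.305,0,-1,-150,0,105,0,-0.35,0,-1,-164,0,115,0,-0.38,0,-1,-174,-1,122,0,-0.405,0,-1,-180,-1,126,0,-0.42,0,-1,-181,-1,127,0,-0.4215,0,-1,-181,-1,127,0,-0.4215,0])

```text
t: 17.48
position: [0.5371, 0.2369, 0.15]
orientation: [-0.694, 0.696, -0.13, 0.13]
force: [0.4, -0.6, -4.5]
grip_width: 0.476
```

Run:
```python
from look import *
from go import go
go(.537,.2375,.030,-.37+np.pi/2)
s=manip.sense();z=s['position'][2]-.019
c=cap('side');c2=cap('wrist')
B=[(np.array([*s['position'][:2],-.37,z]),(.097,.043,.052)),(np.array([.537,.2375,-.37,.008]),(.113,.059,.014))]
draw(c,'a.png',B);draw(c2,'b.png',B)
a=cv2.resize(cv2.imread('pics/a.png')[100:250,210:360],(400,400));b=cv2.resize(cv2.imread('pics/b.png'),(400,300))
cv2.imwrite('pics/h7.png',np.hstack([a,np.vstack([b,np.zeros((100,400,3),np.uint8)])]))
```

```text
shift [ -0.4 120.    0.7] rot [ 0.0019 -0.0003  0.0008] rows [2.9 0. ]
shift [ -0.4 120.    0.7] rot [-1.2000e-03  3.1413e+00  3.0000e-03] rows [ 2.9 25.1]
jaw yaw now 1.2005 pos [0.5371 0.2369 0.15  ] j [ 0.416  0.443  0.14   1.269 -0.002  0.787] dj1 -0.0 F [ 0.4 -0.6 -4.5] g 0.476 t 17.48
```

View pics/h7.png

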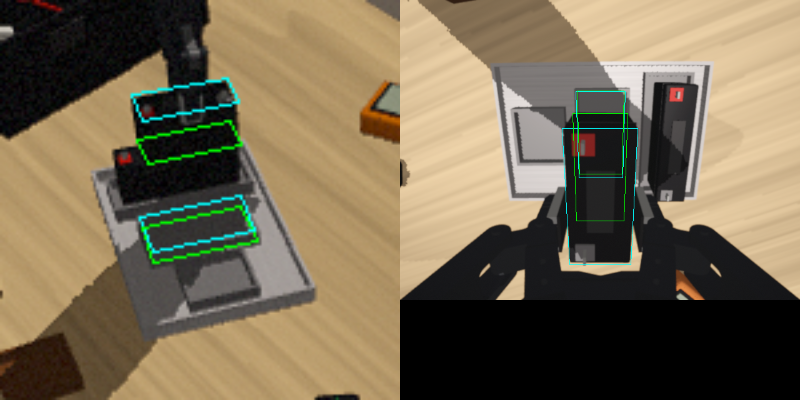

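The brick hangs upright over bay_brick, aligned in both panels. Lowering.

Request:
apply_moves(steps=[-1,0,10,1,0.001,0,0,-1,0,30,1,0.002,0,0,-1,0,55,1,0.002,0,0,-1,0,76,1,0.002,0,0,-1,0,92,1,0.002,0,0,-1,0,104,1,0.002,0,0,-1,0,112,1,0.002,0,0,-1,0,117,1,0.002,0,0,-1,0,118.5,1,0.002,0,0,-1,0,119.5,1,0.002,0,0,-1,0,120,1,0.002,0,0,-1,0,120,1,0.002,0,0])

```text
t: 18.58
position: [0.5385, 0.237, 0.031]
orientation: [0.695, -0.695, 0.13, -0.132]
force: [0.3, 0.2, -3.7]
grip_width: 0.477
```

Request:
apply_moves(steps=[-1,0,0.5,0,0,0,0,-1,0,1,0,0,0,0,-1,0,1.5,0,0,0,0,-1,0,2,0,0,0,0,-1,0,2.5,0,0,0,0,-1,0,3,0,0,0,0,-1,0,3,0,0,0,0])

```text
t: 19.17
position: [0.5384, 0.237, 0.0278]
orientation: [0.695, -0.695, 0.13, -0.131]
force: [0.0, 0.1, -4.1]
grip_width: 0.476
```

Request:
apply_moves(steps=[-1,0,0.4,0,0,0,0,-1,0,0.8,0,0,0,0,-1,0,1.2,0,0,0,0,-1,0,1.6,0,0,0,0,-1,0,1.6,0,0,0,0])

```text
t: 19.58
position: [0.5384, 0.237, 0.027]
orientation: [0.695, -0.695, 0.13, -0.132]
force: [-1.9, -1.8, 3.5]
grip_width: 0.477
```

Request:
apply_moves(steps=[0.3,0,0,0,0,0,0,0.5,0,0,0,0,0,0,0.5,0,0,0,0,0,0,0.5,0,0,0,0,0,0,0.5,0,-8,0,0,0,0,0.5,0,-25,0,0,0,0,0.5,0,-50,0,0,0,0,0.5,0,-80,0,0,0,0,0.5,0,-110,0,0,0,0,1,0,-125,-20,0,0,0,1,0,-125,-50,0,0,0,1,0,-125,-80,0,0,0])

```text
t: 20.58
position: [0.5102, 0.1626, 0.1543]
orientation: [0.696, -0.694, 0.128, -0.133]
force: [0.1, -0.8, -0.6]
grip_width: 0.996
```

Run:
```python
from look import *
from go import go
go(.547,-.380,.13,1.81+np.pi/2)
c=cap('side');c2=cap('wrist')
B=[(np.array([.537,.2375,-.37,.008]),(.097,.043,.052)),(np.array([.508,.163,-.37,.008]),(.067,.058,.014))]
draw(c,'a.png',B);draw(c2,'b.png',B)
a=cv2.resize(cv2.imread('pics/a.png')[100:250,210:360],(400,400));b=cv2.resize(cv2.imread('pics/b.png'),(400,300))
cv2.imwrite('pics/h8.png',np.hstack([a,np.vstack([b,np.zeros((100,400,3),np.uint8)])]))
```

```text
shift [ 230.3   23.5 -492.7] rot [ 0.0044 -2.1799  0.0084] rows [13.1 17.4]
shift [ 230.3   23.5 -492.7] rot [-0.0071  0.9617  0.0037] rows [13.1  7.7]
jaw yaw now 1.2009 pos [0.5102 0.1626 0.1543] j [ 3.090e-01  3.330e-01 -1.300e-02  1.217e+00 -1.000e-03  6.790e-01] dj1 -0.916 F [ 0.1 -0.8 -0.6] g 0.996 t 20.58
```

View pics/h8.png

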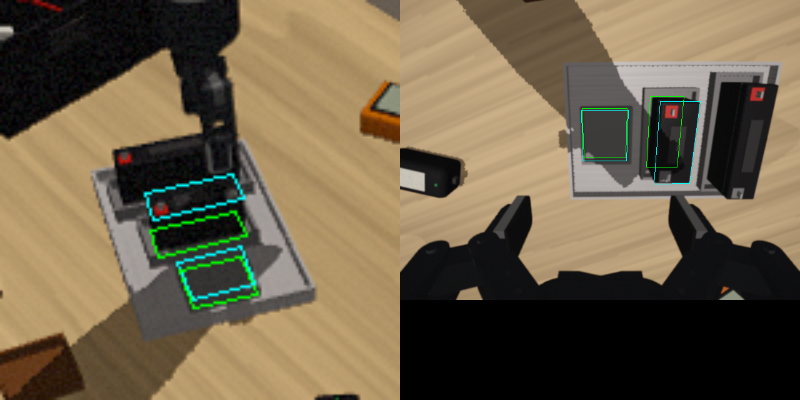

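The brick stands in bay_brick; its outline is at (195,215) on the left and centred in its bay in the wrist view. On to the short battery.

Request:
apply_moves(steps=[1,9,0,-20,0,0.04,0,1,26,0,-56,0,0.11,0,1,43,0,-92,0,0.18,0,1,60,0,-128,0,0.25,0,1,77,2,-164,0,0.32,0,1,94,4,-200,0,0.39,0,1,110,7,-236,0,0.46,0,1,127,10,-272,0,0.53,0,1,144,13,-308,0,0.6,0,1,161,16,-344,0,0.67,0,1,177,18,-378,0,0.74,0,1,192,20,-410,0,0.8,0])

```text
t: 21.68
position: [0.5364, -0.2948, 0.1336]
orientation: [0.588, -0.587, 0.392, -0.394]
force: [1.6, 0.1, 1.0]
grip_width: 1.001
```

```bash
python3 -c "
from go import *
go(.547,-.380,.13,1.81+np.pi/2)"
```

```text
shift [ 82.8   3.8 -22.8] rot [ 0.0031 -2.9889  0.004 ] rows [ 2.1 23.9]
shift [ 82.8   3.8 -22.8] rot [-0.0027  0.1526  0.002 ] rows [2.1 1.2]
jaw yaw now 0.3919 pos [ 0.5364 -0.2948  0.1336] j [-5.030e-01  4.980e-01  1.850e-01  1.254e+00  1.000e-03  6.760e-01] dj1 -0.104 F [1.6 0.1 1. ] g 1.001 t 21.68
```

Request:
apply_moves(steps=[1,25,1,-7,0,0.05,0,1,50,2,-14,0,0.1,0,1,70,3,-20,0,0.135,0,1,80,4,-22,0,0.15,0,1,83,4,-23,-0.002,0.153,0,1,83,4,-23,-0.002,0.153,0])

```text
t: 22.18
position: [0.5471, -0.3802, 0.1294]
orientation: [-0.556, 0.556, -0.436, 0.437]
force: [-0.9, -0.3, -0.2]
grip_width: 1.001
```

Run:
```python
from look import *
from go import go
go(.547,-.380,.019,1.81+np.pi/2)
c=cap('wrist');x0=np.array([.547,-.380,1.81,0]);d=(.051,.042,.05)
for e in manip.silhouettes('battery_short','wrist')[:1]:
    m=e['pixels'].astype(float);print(e['p'],m.sum());print(fit([(c,m)],x0,d))
for e in manip.pinpoint('battery_short','wrist')[:1]: print(toworld(c,e['centre']))
draw(c,'w9.png',[(x0,d)])
```

```text
shift [-3.000e-01  1.104e+02 -1.000e-01] rot [-1.9000e-03  3.1414e+00 -1.1000e-03] rows [ 2.6 25.1]
shift [-3.000e-01  1.104e+02 -1.000e-01] rot [-0.0007 -0.0002  0.0012] rows [2.6 0. ]
jaw yaw now 0.239 pos [ 0.5471 -0.3802  0.1294] j [-0.607  0.613  0.368  1.324 -0.     0.725] dj1 0.0 F [-0.9 -0.3 -0.2] g 1.001 t 22.18
0.83 5140.0
(np.float64(0.021634107458639917), array([ 0.55007268, -0.37947596,  1.83961143, -0.00752858]))
[ 0.55202905 -0.37810497  0.00265027]
```

View pics/w9.png

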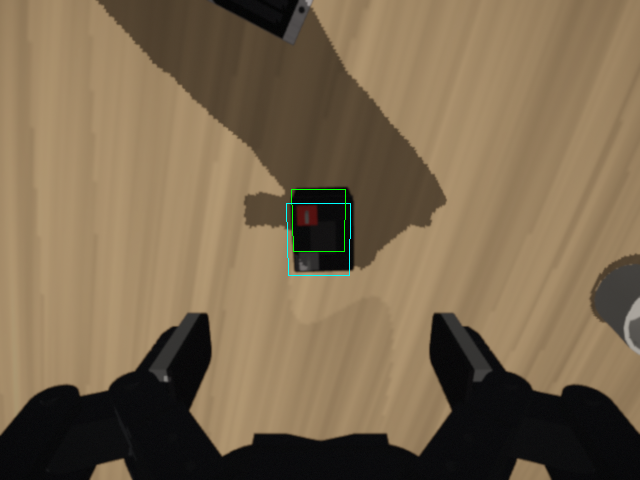

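The short battery lies about 3 px right of and 4 px above my outline. I'm correcting to (0.5495, -0.379) at yaw 1.835.

Request:
apply_moves(steps=[1,0,10,1,0,-0.01,0,1,0,30,2.5,0,-0.025,0,1,0,52,2.5,0,-0.025,0,1,0,72,2.5,0,-0.025,0,1,0,88,2.5,0,-0.025,0,1,0,100,2.5,0,-0.025,0,1,0,106,2.5,0,-0.025,0,1,0,109,2.5,0,-0.025,0,1,0,110,2.5,0,-0.025,0,1,0,110,2.5,0,-0.025,0])

```text
t: 23.17
position: [0.5503, -0.3784, 0.0207]
orientation: [-0.562, 0.562, -0.428, 0.43]
force: [-0.4, -0.1, -0.0]
grip_width: 1.0
```

Request:
apply_moves(steps=[-1,0,0,0,0,0,0,-1,0,0,0,0,0,0,-1,0,0,0,0,0,0,-1,0,0,0,0,0,0,-1,0,0,0,0,0,0,-1,0,0,0,0,0,0,-1,0,0,0,0,0,0,-1,0,0,0,0,0,0,-1,0,0,0,0,0,0], grip_force=60)

```text
t: 23.92
position: [0.5503, -0.379, 0.022]
orientation: [-0.562, 0.562, -0.428, 0.431]
force: [-3.1, 0.8, 5.4]
grip_width: 0.467
```

```bash
python3 -c "
from go import *
go(.508,.163,.15,-.37+np.pi/2)"
```

```text
shift [-533.6 -129.8  101.8] rot [-0.     -0.935   0.0044] rows [13.4  7.5]
shift [-533.6 -129.8  101.8] rot [-5.2000e-03  2.2066e+00 -1.0000e-04] rows [13.4 17.7]
jaw yaw now 0.2658 pos [ 0.5503 -0.379   0.022 ] j [-6.030e-01  6.910e-01  2.180e-01  1.093e+00 -1.000e-03  7.020e-01] dj1 0.913 F [-3.1  0.8  5.4] g 0.467 t 23.92
```

Request:
apply_moves(steps=[-1,0,-10,0,0,0,0,-1,0,-28,0,0,0,0,-1,0,-52,0,0,0,0,-1,-5,-78,1,0,-0.01,0,-1,-22,-100,4,0,-0.04,0,-1,-50,-117,9,0,-0.09,0,-1,-84,-127,16,0,-0.15,0,-1,-120,-130,23,0,-0.21,0,-1,-156,-130,30,0,-0.27,0,-1,-192,-130,37,0,-0.34,0,-1,-228,-130,43,0,-0.4,0,-1,-264,-130,50,0,-0.46,0])

```text
t: 24.92
position: [0.5278, -0.1089, 0.151]
orientation: [-0.645, 0.646, -0.288, 0.29]
force: [1.6, 0.7, -4.0]
grip_width: 0.464
```

```bash
python3 -c "
from go import *
go(.508,.163,.15,-.37+np.pi/2)"
```

```text
shift [-216.1    0.3  166.2] rot [ 0.0009 -0.4723  0.0032] rows [6.5 3.8]
shift [-216.1    0.3  166.2] rot [-4.3000e-03  2.6692e+00  1.2000e-03] rows [ 6.5 21.4]
jaw yaw now 0.7285 pos [ 0.5278 -0.1089  0.151 ] j [-0.202  0.346 -0.003  1.219 -0.002  0.64 ] dj1 0.513 F [ 1.6  0.7 -4. ] g 0.464 t 24.92
```

Request:
apply_moves(steps=[-1,-28,0,21,0,-0.06,0,-1,-56,0,43,0,-0.12,0,-1,-84,0,65,0,-0.185,0,-1,-112,0,86,0,-0.245,0,-1,-138,0,106,0,-0.3,0,-1,-162,0,124,0,-0.355,0,-1,-182,0,140,0,-0.4,0,-1,-198,0,152,0,-0.435,0,-1,-209,0,161,0,-0.46,0,-1,-215,0,165,0,-0.47,0,-1,-216,0,166,0,-0.472,0,-1,-216,0,166,0,-0.472,0])

```text
t: 25.92
position: [0.5076, 0.1627, 0.1501]
orientation: [-0.694, 0.696, -0.129, 0.131]
force: [0.6, -1.1, -3.5]
grip_width: 0.461
```

Run:
```python
from look import *
from go import go
go(.508,.163,.033,-.37+np.pi/2)
s=manip.sense();z=s['position'][2]-.022
c=cap('side');c2=cap('wrist')
B=[(np.array([*s['position'][:2],-.37,z]),(.051,.042,.05)),(np.array([.508,.163,-.37,.008]),(.067,.058,.014))]
draw(c,'a.png',B);draw(c2,'b.png',B)
a=cv2.resize(cv2.imread('pics/a.png')[100:250,210:360],(400,400));b=cv2.resize(cv2.imread('pics/b.png'),(400,300))
cv2.imwrite('pics/h10.png',np.hstack([a,np.vstack([b,np.zeros((100,400,3),np.uint8)])]))
```

```text
shift [ -0.  117.1   0.7] rot [ 0.0024 -0.0001  0.0025] rows [2.8 0. ]
shift [ -0.  117.1   0.7] rot [-0.0039  3.1415  0.0038] rows [ 2.8 25.1]
jaw yaw now 1.2007 pos [0.5076 0.1627 0.1501] j [ 0.312  0.337 -0.018  1.215 -0.003  0.682] dj1 -0.002 F [ 0.6 -1.1 -3.5] g 0.461 t 25.92
```

View pics/h10.png

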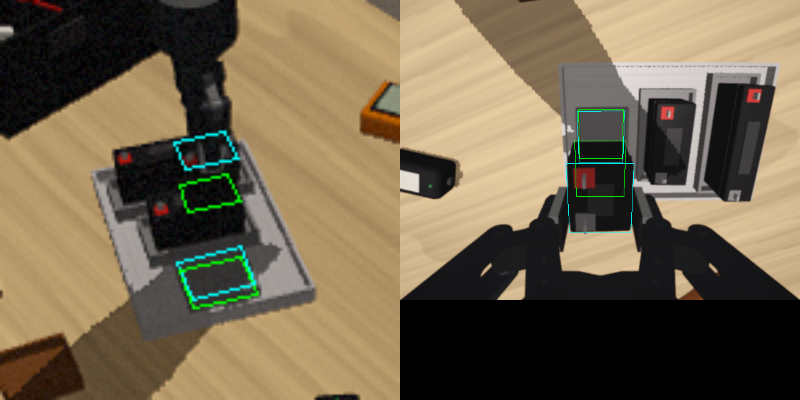

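The short battery hangs upright over bay_short, aligned in both panels. Lowering.

Request:
apply_moves(steps=[-1,0,10,1,0.001,0,0.001,-1,0,30,1,0.002,0,0.002,-1,0,55,1,0.002,0,0.002,-1,0,76,1,0.002,0,0.002,-1,0,92,1,0.002,0,0.002,-1,0,103,1,0.002,0,0.002,-1,0,110,1,0.002,0,0.002,-1,0,114,1,0.002,0,0.002,-1,0,115.5,1,0.002,0,0.002,-1,0,116.5,1,0.002,0,0.002,-1,0,117,1,0.002,0,0.002,-1,0,117,1,0.002,0,0.002])

```text
t: 27.02
position: [0.509, 0.1625, 0.0339]
orientation: [0.695, -0.695, 0.13, -0.131]
force: [0.0, 0.0, -3.4]
grip_width: 0.46
```

Request:
apply_moves(steps=[-1,0,0.5,0,0,0,0,-1,0,1,0,0,0,0,-1,0,1.5,0,0,0,0,-1,0,2,0,0,0,0,-1,0,2.5,0,0,0,0,-1,0,3,0,0,0,0,-1,0,3,0,0,0,0])

```text
t: 27.6
position: [0.5089, 0.1625, 0.0307]
orientation: [0.695, -0.695, 0.13, -0.131]
force: [-0.9, -0.3, -2.6]
grip_width: 0.464
```

Request:
apply_moves(steps=[-1,0,0.4,0,0,0,0,-1,0,0.8,0,0,0,0,-1,0,1.2,0,0,0,0,-1,0,1.5,0,0,0,0,-1,0,1.5,0,0,0,0])

```text
t: 28.02
position: [0.509, 0.1625, 0.03]
orientation: [0.695, -0.695, 0.13, -0.131]
force: [-2.8, -1.3, 5.3]
grip_width: 0.463
```

Contact at the expected height. Releasing and backing off.

Request:
apply_moves(steps=[0.2,0,0,0,0,0,0,0.45,0,0,0,0,0,0,0.45,0,0,0,0,0,0,0.45,0,0,0,0,0,0,0.45,0,-8,0,0,0,0,0.45,0,-25,0,0,0,0,0.45,0,-50,0,0,0,0,0.45,0,-80,0,0,0,0,0.45,0,-115,0,0,0,0,0.45,0,-150,0,0,0,0,0.45,-10,-170,-30,0,0,0,0.45,-20,-175,-65,0,0,0])

```text
t: 29.02
position: [0.4696, 0.1106, 0.2098]
orientation: [0.697, -0.694, 0.126, -0.134]
force: [0.3, -0.7, 0.8]
grip_width: 0.725
```

Request:
apply_moves(steps=[0.45,0,0,-20,0,0,0,0.45,0,0,-55,0,0,0,0.45,0,0,-90,0,0,0,0.45,0,0,-120,0,0,0,0.45,0,0,-140,0,0,0,0.45,0,0,-140,0,0,0,0.45,0,0,-140,0,0,0])

```text
t: 29.6
position: [0.4191, -0.0207, 0.2097]
orientation: [0.697, -0.693, 0.126, -0.135]
force: [-0.3, -0.1, 0.6]
grip_width: 0.726
```

Run:
```python
from look import *
s=manip.sense();print(s['t'],s['position'],s['force'],s['joint_vel'])
c=cap('side');c2=cap('top')
a=-.37;x=np.array([.537,.2375]);yv=np.array([-np.sin(a),np.cos(a)])
B=[(np.r_[x+k*.08*yv,a,.008],d) for k,d in((1,(.134,.034,.06)),(0,(.097,.043,.052)),(-1,(.051,.042,.05)))]
for n,C in(('side',c),('top',c2)):
    for q,(b,d) in zip(('battery_long','battery_brick','battery_short'),B):
        E=manip.pinpoint(q,n)
        print(n,q,[(round(e['p'],2),toworld(C,e['centre']).round(3).tolist()) for e in E[:2]],b.round(3))
draw(c,'a.png',B[1:1]);draw(c2,'b.png',B)
a=cv2.resize(cv2.imread('pics/a.png')[120:240,220:340],(400,400),interpolation=cv2.INTER_CUBIC);b=cv2.resize(cv2.imread('pics/b.png')[130:270,110:270],(400,350),interpolation=cv2.INTER_CUBIC)
cv2.imwrite('pics/h11.png',np.hstack([a,np.vstack([b,np.zeros((50,400,3),np.uint8)])]))
cv2.imwrite('pics/s12.png',c['frame'])
```

```text
29.6 [ 0.41910027 -0.02067169  0.20968683] [-0.3026968  -0.13895451  0.58588279] [ 0.03519663  0.0192943   0.01486209 -0.00738269  0.00511898  0.00272566]
side battery_long [(0.87, [0.565, 0.315, 0.007]), (0.43, [0.537, 0.239, 0.004])] [ 0.566  0.312 -0.37   0.008]
side battery_brick [(0.74, [0.537, 0.237, 0.006])] [ 0.537  0.238 -0.37   0.008]
side battery_short [(0.95, [0.507, 0.161, 0.005]), (0.44, [0.534, 0.238, 0.001])] [ 0.508  0.163 -0.37   0.008]
top battery_long [(0.94, [0.568, 0.311, 0.013])] [ 0.566  0.312 -0.37   0.008]
top battery_brick [(0.77, [0.536, 0.233, 0.006])] [ 0.537  0.238 -0.37   0.008]
top battery_short [(0.83, [0.509, 0.158, 0.0])] [ 0.508  0.163 -0.37   0.008]
```

View pics/h11.png

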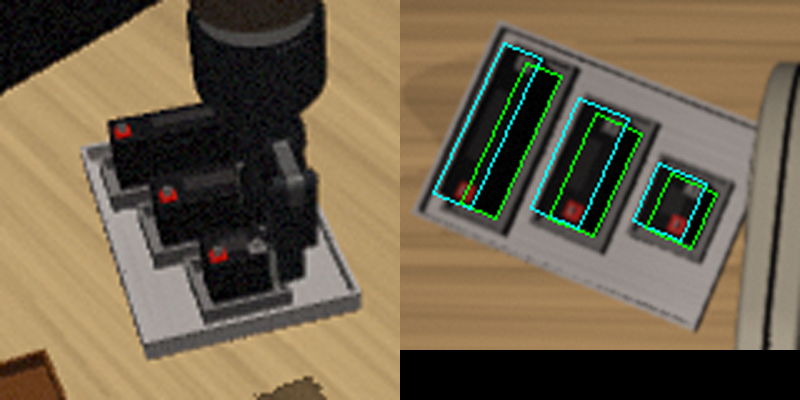

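View pics/s12.png

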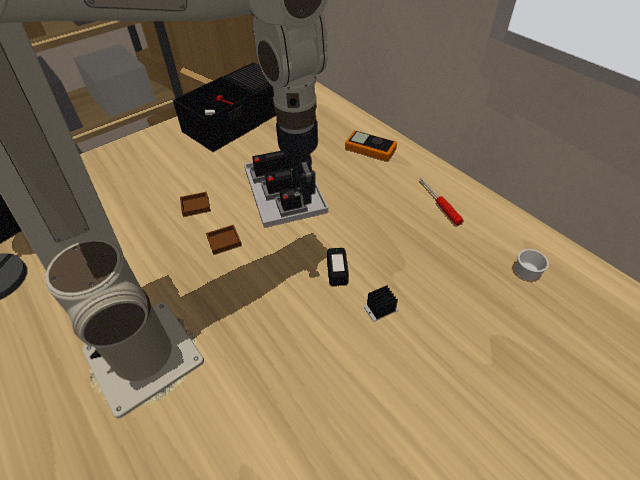

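All three batteries stand in their bays, at (270,162), (277,182) and (291,200). The adapter at (337,266) and the module at (381,302) are where they were, and the arm is clear.

```bash
python3 -c "
from cell import manip
print(manip.finish_job())"
```

```text
the job is handed in; nothing more can be done
None
```

All three batteries are packed, each upright with terminals up in its own grey bay, and the job is handed in at about 30 s of the 88 s allowed. I lowered each one slowly until the wrist force showed it resting on the bay floor (net upward reading 3.5–5.3 N). Only then did I open the fingers, part-way.

**Last checks:**
- **Positions:** The side and top views, with my outlines drawn over the top view, show each battery within about 5 mm of its bay centre. The side-view network agreed within about 3 mm, and the top-view network read up to 5 mm off in y.
- **Disagreements:** The networks' heights scattered by up to 8 mm around the floor height, so I relied on the contact force and the matching outlines for seating. They also gave two low-confidence (about 0.4) reports of a battery in the brick bay, which I ignored.
- **Left alone:** The adapter, the finned module and the two brown boxes look unmoved. The arm was well clear of everything at hand-in.

No check failed, and no verdict was reported.

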